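# Fish a dropped washer out of the engraver's side gap

## Robot

A 6-joint arm with a two-finger parallel gripper is mounted at the origin on the work surface. World frame = base frame: x ahead of the robot, y to its left, z up, the work surface at z = 0. Lengths are in m, angles in rad, forces in N, time in s.
With the tool pointing down it reaches from about 0.35 to 0.775 m from the base axis. Payload 7.3 kg.
Tool frame: the origin (TCP) lies between the finger pads; the fingertips stand 14 mm ahead of it and the grasp point (between the pads) lies 5 mm behind it (env.tip_extent is the distance from the TCP to the fingertips, in m); y points along the fingers, x is the direction in which the jaws open and shut, and the axes are right-handed (so a half turn about y gives the same grasp; the last joint's range is limited). The gripper opens to 92 mm and grips with 3 to 60 N. Pads are 19 mm wide; open, the fingers measure 130 mm over their backs; the gripper's body (75 mm by 190 mm) begins 47 mm behind the grasp point.
Start: joints at [1.014, 0.342, 1.524, -0, 1.275, -0.146], TCP at [0.21, 0.481, 0.241] pointing down, gripper open.
Joint ranges: [-2.53, 2.53], [-0.77, 2.02], [0.04, 2.7], [-1, 4.14], [0.28, 2.66], [-3.11, 3.11]. Speed limits (rad/s): [2.57, 2.57, 3.14, 3.14, 3.14, 3.14].

## Interface

Orientations are given as a unit quaternion [w, x, y, z].
In Python, from bench import env, cams gives the robot as it stands. The module is installed in compiled form; this text tells all that it offers.
- The arm moves only by the tool send_rows, never from a script. Its argument "motion" is a list that holds one entry, the list of rows, each a list of 6 numbers: the shift along the tool's x, y, z in m, then the turn, a rotation vector about the tool's x, y, z in degrees. In form: [[[tx, ty, tz, ax, ay, az], ...]]. A call has 1 to 12 rows; each row shifts and turns the commanded pose from where the row before left it, along the tool's axes as they then stand; what a row does not reach is not made up. A row lasts 1/10 s, in which the tool goes at most 50 mm and 8.59 degrees, less where a joint would pass 70% of its speed; a pose out of reach is approached as far as the arm can. A call with a gripper value outside its range is refused whole. "fingers" is the finger opening in m, from 0 to 0.0918, set as the call begins (left out, the last holds). The fingers move at their own pace and stop on an object; "squeeze" is the grip in N (left out, the last holds). Time passes only in rows, so rows that do not move let the fingers close. It gives the time, the measured TCP pose, the force and the opening at its end, in the units of the state.
- env.state(): the state, without advancing time (a new reading comes with each control period).
- cams.capture(name): name is "scene" or "top"; returns a dict with "pixels" (384x512x3 uint8, red, green, blue), "vertical_fov" (degrees; the focal length in pixels is half the picture's height over the tangent of half this angle, whatever the lens; pixels are square), "cx", "cy" (the principal point, pixels), "origin" and "orientation" of the camera in the world. Camera axes: x right, y down, z forward; pixel columns grow to the right and rows downward; lengths in m; the calibration is good to about 2 mm. A picture is of the moment at which its call begins. There is no depth.
- env.job_done(): hands the job in, once; it reports no verdict.
The state is a dict: "t": time; "joint_positions": joint angles; "dq": joint speeds; "effort": joint torques, N m; "eef_pos": TCP position; "tool_rot": TCP orientation; "ft_force": force on the tool from outside, world axes, zero at the start; "wrist_torque": the same for the moment, N m; "gripper_width": finger opening in m.
Only numpy, scipy, OpenCV 4.12 (cv2) and the standard library are available. Lean on these libraries where they do the work, as an engineer would, in place of code of your own. Each camera call takes 0.05 s, during which the arm holds its last target.

## Task

A spindle washer has dropped into the narrow gap beside the engraver's bed plate. Take the bent hook from its rest, reach down behind the washer and draw it along the gap floor and up the chip chute until it lies flat on the chute's landing, fully clear of the bed plate; keep your fingers off the washer and the hook's pressure light, always under 12 N. Then hang the hook back in its rest and leave the other things alone.

Things in the scene. Friction and masses are not known exactly. Their poses are not given: they have to be found in the camera images.
- bed: Desktop engraver, fixed on the bench, rigid. Origin: on the bench under the centre line of the gap at its open end; +y runs into the gap, +x away from the bed plate, z up. Bed plate x -230 to -11, y 0 to 260, underside z 38, top z 46 (mm). Black spoil board on it, x -215 to -55, top z 55. Outer rail x 11 to 31, top z 28. Gantry up to z 300 at y 345 to 460.
- gap_floor (a point): Point on the gap's flat floor (bed frame z 8 mm) on the slot's centre line, 120 mm in from the open end; axes as the bed's. The visible slot is 22 mm wide (x -11 to +11 from here) and 260 mm long, closed at the inner end. Under the bed plate the gap is wider: it goes on 18 mm under the plate, to a wall at x -29, 30 mm high there.
- chute (a point): Steel chip chute in the open end of the gap, rigid, held fast at a height that is NOT measured: up to 7 mm above or below what this point says. Point: nominal top edge of its ramp (z 17 in the bed frame), axes as the bed's. From its top the ramp falls 1 in 4 along +y until it meets the gap floor; along -y the sheet runs on level, 40 mm wide, for 32 mm to the landing.
- landing (a point): Nominal centre (up to 7 mm too high or low, as the chute) of the chute's level lipped landing, on its surface, z 17 in the bed frame, axes as the bed's. Level with the ramp's top and open above; 79 mm wide (x -39.5 to 39.5) and 100 mm long (y -50 to 50), 7 mm high lips at both sides and the outer (-y) end. All level metal past the bed plate's end counts as landing.
- washer: Dropped thick steel washer, outer diameter 30, hole 14, 5 mm thick, about 22 g. Origin at the centre of its underside, z is its axis. It starts flat on the gap floor, 92 to 145 mm in from the open end, partly under the bed plate, at least 11 mm of its width showing in the slot.
- hook: Bent hook, about 120 g: black upright handle 24 (x) by 30 (y) by 50 mm high; from its underside's middle a straight 6 mm round steel rod goes down, then a 5 mm round foot bends off level along -x, reaching 26.5 mm from the rod's axis. Origin: centre of the handle's underside, z up. The foot's underside is 75 mm below the origin.
- rest: Fixed fork that holds the hook. Origin on the bench under the hook rod's place, z up. Fork top at z 90 mm, 54 mm wide (y); its 14 mm wide slot runs along x, open to -x (prongs end at x -22), shut at x 14. The hook hangs with its handle standing on the fork, rod in the slot, foot pointing out of the open side, axes parallel to the rest's; lifted straight up it comes free.
- bit_case: Bystander: flat clear case 50 x 80 x 22 mm on the spoil board. Origin at the centre of its underside.
- oil: Bystander: small closed white bottle, 40 mm across, 100 mm high. Origin at the centre of its underside.
- dust_brush: Bystander: hand brush lying on the bench along its x axis.
Things that resemble listed ones, but are neither listed nor needed, are in the scene too. What is shaped like the hook but purple is not meant. Of the things that look like the rest, the smaller one is meant.

How it is judged:
By the outcome, as a careful person would: the job done as asked, in the order asked, and still so for the second after the job is handed in, with the robot touching nothing.
It also fails if it takes over 72 s, if anything falls off the work surface, if the arm or the gripper's body presses on something with over 40 N, if the wrist force passes 120 N, or if a joint passes its speed limit or range.

## Working session

There is one attempt and no reset: what is moved stays moved. The work goes in short steps, Python scripts to look and compute and a tool call to move; the robot and the scene stay as the last step left them, time stands still between calls to the robot, and variables do not carry over. Pictures are saved under pics/ and viewed, and the job is handed in when it is done.

Besides the shell and the picture viewer there is one more tool, called in YAML: its name, and indented under it one key for each argument. send_rows: Moves the arm, as the interface text tells. Its arguments: {"type":"object","properties":{"motion":{"type":"array"},"fingers":{"type":"number"},"squeeze":{"type":"number"}},"required":["motion"]}

```bash
mkdir -p pics; cat > h.py <<'E'
import numpy as np, cv2
from bench import env, cams
from scipy.spatial.transform import Rotation as R
def q2R(q): return R.from_quat([q[1],q[2],q[3],q[0]]).as_matrix()
def cap(n,save=None):
    c=cams.capture(n); 
    if save: cv2.imwrite('pics/'+save,c['pixels'][:,:,::-1])
    return c
def f(c): return c['pixels'].shape[0]/2/np.tan(np.radians(c['vertical_fov'])/2)
def ray(c,u,v):
    d=np.array([(u-c['cx'])/f(c),(v-c['cy'])/f(c),1.]); return np.array(c['origin']),q2R(c['orientation'])@d
def onz(c,u,v,z):
    o,d=ray(c,u,v); return o+d*(z-o[2])/d[2]
def proj(c,p):
    q=q2R(c['orientation']).T@(np.array(p)-c['origin']); return np.array([c['cx']+f(c)*q[0]/q[2],c['cy']+f(c)*q[1]/q[2]])
def tri(c1,p1,c2,p2):
    o1,d1=ray(c1,*p1);o2,d2=ray(c2,*p2)
    s=np.linalg.lstsq(np.c_[d1,-d2],o2-o1,rcond=None)[0]
    a=o1+s[0]*d1;b=o2+s[1]*d2
    return (a+b)/2,np.linalg.norm(a-b)
E
python3 - <<'E'
from h import *
for n in('scene','top'):
    c=cap(n,n+'0.png'); print(n,{k:v for k,v in c.items() if k!='pixels'},q2R(c['orientation']).round(3).tolist())
print(env.state())
E
```

```text
scene {'vertical_fov': 49.38963215381371, 'cx': 253.58192583032658, 'cy': 190.73576059002693, 'origin': array([0.88994071, 0.16602679, 0.86690902]), 'orientation': array([-0.10734411,  0.34560665,  0.88955007, -0.27880812])} [[-0.738, 0.555, -0.384], [0.675, 0.606, -0.422], [-0.002, -0.57, -0.821]]
top {'vertical_fov': 57.20769426404684, 'cx': 256.8335957221947, 'cy': 189.4234703808213, 'origin': array([ 0.44645376, -0.23090534,  0.8584439 ]), 'orientation': array([-0.03249938,  0.70657009, -0.70554181,  0.04374075])} [[0.001, -0.994, 0.108], [-1.0, -0.002, -0.016], [0.016, -0.108, -0.994]]
{'t': 0.1, 'joint_positions': array([ 1.01401073e+00,  3.42625831e-01,  1.52492671e+00, -2.95618693e-05,
        1.27538615e+00, -1.46006303e-01]), 'dq': array([ 0.00114774, -0.00106863, -0.0042794 , -0.00167599,  0.00023497,
        0.00113623]), 'effort': array([ 7.83170217e-04, -4.32006848e+01, -2.44694746e+01,  7.17415893e-02,
        5.27692284e-02, -4.51823053e-05]), 'eef_pos': array([0.20945178, 0.48103392, 0.24012675]), 'tool_rot': array([-0.59125412,  0.59167249,  0.38709137, -0.38794651]), 'ft_force': array([-0.29862024, -0.64964195,  0.03013286]), 'wrist_torque': array([0.01503161, 0.04229806, 0.01950414]), 'gripper_width': 0.09179783577965757}
```

View pics/scene0.png

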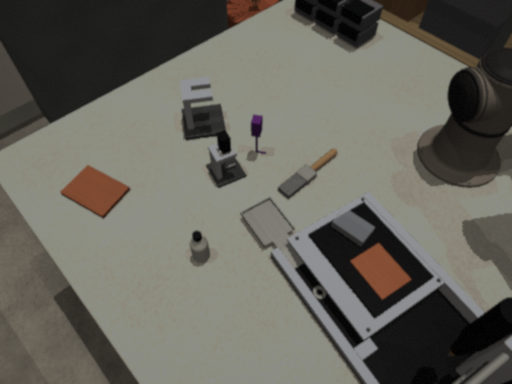

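View pics/top0.png

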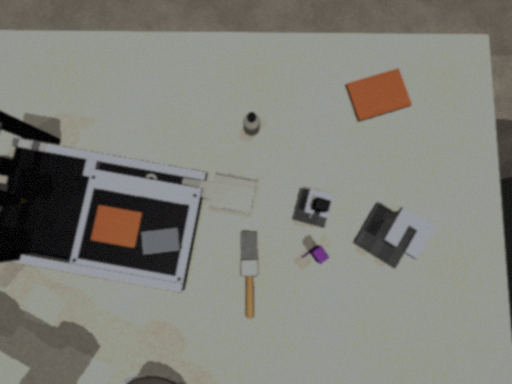

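```bash
python3 - <<'E'
import cv2
t=cv2.imread('pics/top0.png');s=cv2.imread('pics/scene0.png')
cv2.imwrite('pics/t_bed.png',cv2.resize(t[130:300,10:270],None,fx=3,fy=3,interpolation=cv2.INTER_CUBIC))
cv2.imwrite('pics/t_rest.png',cv2.resize(t[175:275,285:385],None,fx=6,fy=6,interpolation=cv2.INTER_CUBIC))
cv2.imwrite('pics/s_rest.png',cv2.resize(s[70:200,170:280],None,fx=4.5,fy=4.5,interpolation=cv2.INTER_CUBIC))
cv2.imwrite('pics/s_bed.png',cv2.resize(s[185:365,230:450],None,fx=3.3,fy=3.3,interpolation=cv2.INTER_CUBIC))
E
```

```text
(no output)
```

View pics/t_bed.png

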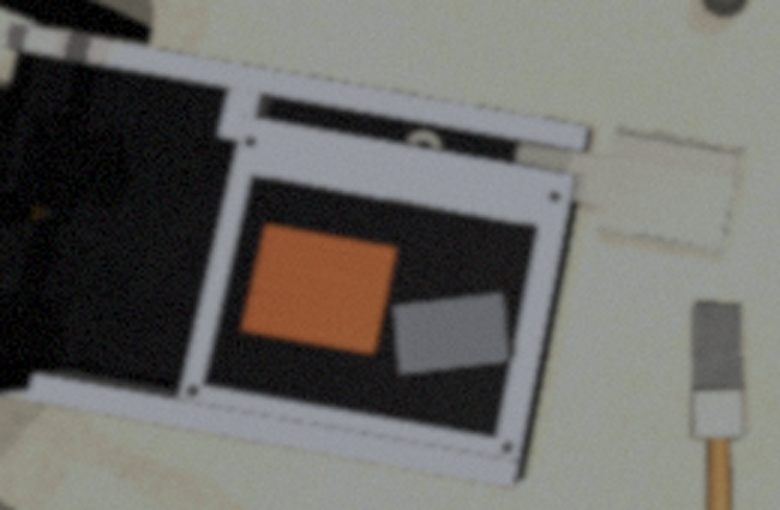

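View pics/t_rest.png

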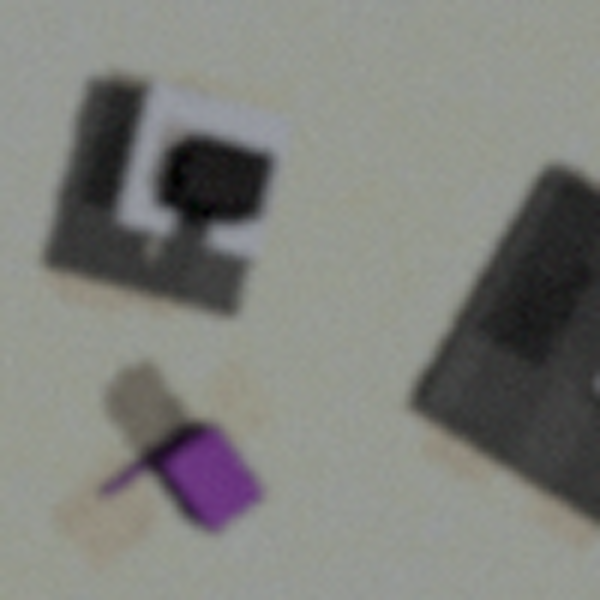

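View pics/s_rest.png

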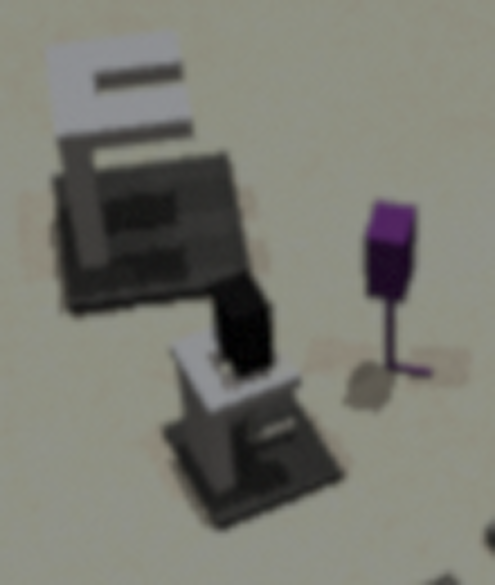

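View pics/s_bed.png

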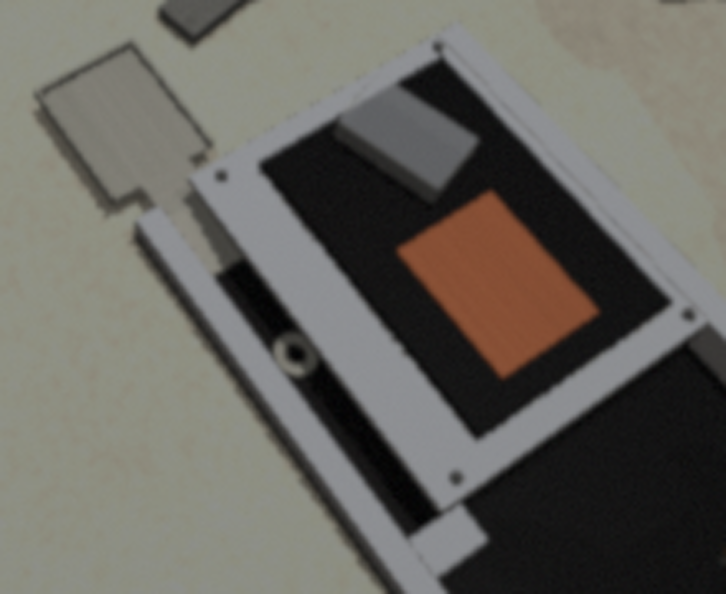

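```bash
python3 - <<'E'
from h import *
t=cv2.imread('pics/top0.png');s=cv2.imread('pics/scene0.png')
T=cap('top');S=cap('scene')
print(q2R(env.state()['tool_rot']).round(3))
# hand-read corners (crop->full)
tp=lambda x,y:((x+.5)/3+10-.5,(y+.5)/3+130-.5)
sp=lambda x,y:((x+.5)/3.3+230-.5,(y+.5)/3.3+185-.5)
for n,a,b in [('plate open gap corner z46',tp(574,177),sp(191,181)),('rail open outer z28',tp(589,128),sp(138,228)),('plate far open',tp(518,484),sp(450,24)),
 ('plate inner screw nearby',tp(250,141),sp(456,478)),('screw open',tp(555,196),sp(221,176)),('washer',tp(424,142),sp(294,354)),('landing outer far +x',tp(742,150),sp(38,95)),('landing outer -x',tp(720,254),sp(131,44)),('landing inner -x',tp(602,234),sp(209,147)),('landing inner +x',tp(620,130),sp(113,208))]:
    p,e=tri(T,a,S,b); print(n,p.round(4),round(e,4))
def blob(c,m,minA=30):
    n,l,st,ce=cv2.connectedComponentsWithStats(m.astype(np.uint8))
    return [(st[i].tolist(),ce[i].round(1).tolist()) for i in range(1,n) if st[i][4]>minA]
for c,r in((T,(slice(185,225),slice(300,345))),(S,(slice(125,160),slice(205,240)))):
    g=c['pixels'].max(2)[r]; print(blob(c,g<45,20)); 
    print(g[::2,::2])
E
```

```text
[[ 0.399 -0.001 -0.917]
 [ 0.917 -0.001  0.399]
 [-0.001 -1.     0.   ]]
plate open gap corner z46 [ 0.5362 -0.1121  0.0357] 0.0025
rail open outer z28 [ 0.5785 -0.1196  0.0112] 0.0035
plate far open [ 0.303  -0.0748  0.0348] 0.0003
plate inner screw nearby [0.5635 0.1366 0.0434] 0.0005
screw open [ 0.521  -0.0988  0.0418] 0.0018
washer [0.5665 0.0132 0.0111] 0.0041
landing outer far +x [ 0.5602 -0.2434  0.0164] 0.0034
landing outer -x [ 0.4784 -0.2279  0.0167] 0.0017
landing inner -x [ 0.494  -0.1319  0.0061] 0.0005
landing inner +x [ 0.5781 -0.1443  0.0048] 0.0029
[([0, 6, 7, 19, 80], [2.8, 15.0]), ([12, 14, 17, 14, 174], [19.7, 19.9])]
[[154 149 146 152 154 152 152 153 149 149 154 152 153 154 152 150 153 154
  149 151 152 153 155]
 [131 127 109 124 135 144 151 151 150 151 148 150 153 152 153 154 153 151
  153 151 153 151 151]
 [ 83  71  57  73  83 129 155 142 143 147 149 149 150 151 149 152 154 152
  154 149 152 150 153]
 [ 74  54  43  39  73 141 160 158 157 154 151 149 149 153 149 150 148 152
  154 152 150 152 153]
 [ 61  49  40  44  91 149 157 158 159 158 163 157 156 155 151 151
[... 2176 characters left out ...]
 26 126 145 144 144 145]
 [144 144 145 142 143 143  93   8   2   4   4   3  19 126 144 145 144 145]
 [144 144 144 144 146 146 111  19   6   6   2   5  12 126 143 144 144 142]
 [144 131 140 148 148 145 125  32   4   6   8   2  11 122 144 144 143 141]
 [142 132 117 146 147 139  95  46  13   7   3   2   6 104 142 144 143 140]
 [143 143  99 135 147 147 113 109  64   6   6  15  44 124 144 143 140 139]
 [142 142 104  92 146 148 142 113  83  38  50  83 105 141 139 127 136 143]
 [143 141 115  67 123 148 147 119 107 106 128 138 134 117  87  79 132 144]
 [144 144 128  62  83 140 148 144 140 138 123 102  74  65  59  95 142 145]
 [145 144 133  68  59 112 145 134 114  86  66  60  55  51  51  69 131 144]]
```

```bash
cat >> h.py <<'E'
def edge(img,a,b,w=4,n=40,sign=0):
    """img 2D float; approx line a->b; returns refined two points (fit) and rms. sign +1: brighter towards left normal"""
    a=np.array(a,float);b=np.array(b,float);d=(b-a)/np.linalg.norm(b-a);nn=np.array([-d[1],d[0]])
    P=[];o=np.arange(-w,w+.01,.25)
    for t in np.linspace(0.04,.96,n):
        q=a+t*(b-a)+o[:,None]*nn
        v=cv2.remap(img.astype(np.float32),q[:,0].astype(np.float32)[None],q[:,1].astype(np.float32)[None],cv2.INTER_LINEAR)[0]
        v=cv2.GaussianBlur(v[None],(0,0),2.)[0]
        g=np.gradient(v); g=np.abs(g) if sign==0 else g*sign
        i=int(g.argmax())
        if 0<i<len(o)-1 and g[i]>0:P.append((t,o[i]))
    P=np.array(P);k=np.ones(len(P),bool)
    for _ in range(6):
        c=np.polyfit(P[k,0],P[k,1],1);r=np.abs(np.polyval(c,P[:,0])-P[:,1]);k=r<max(.35,2*np.median(r))
    f_=lambda t:a+t*(b-a)+np.polyval(c,t)*nn
    return f_(0),f_(1),r[k].std(),k.sum()
E
python3 - <<'E'
from h import *
cs={n:cap(n) for n in('top','scene')}
np.savez('cams0.npz',**{n:cs[n]['pixels'] for n in cs})
tp=lambda x,y:((x+.5)/3+10-.5,(y+.5)/3+130-.5)
sp=lambda x,y:((x+.5)/3.3+230-.5,(y+.5)/3.3+185-.5)
def ch(c):
    p=c['pixels'].astype(float); return p.mean(2), p[:,:,2]-p[:,:,0]
res={}
for n,k,a,b,z,chan in [('top','gapedge',tp(275,124),tp(505,161),.046,0),('top','end',tp(572,190),tp(522,470),.046,0),('top','spoil55',tp(262,181),tp(525,225),.055,0),('top','far',tp(200,392),tp(510,450),.046,1),
 ('top','railout',tp(280,81),tp(580,125),.028,1),('top','railin',tp(275,98),tp(505,132),.028,0),
 ('scene','gapedge',sp(215,215),sp(430,500),.046,1),('scene','end',sp(205,172),sp(430,38),.046,1),('scene','spoil55',sp(268,170),sp(470,430),.055,0),('scene','railin',sp(235,280),sp(400,500),.028,0),('scene','railout',sp(142,235),sp(380,560),.028,0)]:
    c=cs[n];p,q,r,m=edge(ch(c)[chan],a,b)
    P=onz(c,*p,z);Q=onz(c,*q,z);d=(Q-P)
    ang=np.degrees(np.arctan2(d[1],d[0]))
    res[n,k]=(P[:2],Q[:2]); print(n,k,np.round(p-a,1),np.round(q-b,1),round(r,2),m,P[:2].round(4),Q[:2].round(4),round(ang,2))
def inter(l,m):
    A=np.c_[l[1]-l[0],-(m[1]-m[0])];s=np.linalg.solve(A,m[0]-l[0]);return l[0]+s[0]*(l[1]-l[0])
for n in cs: print(n,'corner(-11,0)',inter(res[n,'gapedge'],res[n,'end']).round(4))
E
```

```text
top gapedge [ 0.2 -1.3] [-0.   0.2] 0.08 35 [0.5796 0.1164] [ 0.5478 -0.0611] -100.15
top end [0.1 0. ] [-1.7 -0.3] 0.07 37 [ 0.5258 -0.1133] [ 0.3157 -0.0758] 169.88
top spoil55 [ 0.2 -1.3] [ 0.  -0.1] 0.09 39 [0.5344 0.1202] [ 0.4984 -0.0794] -100.22
top far [ 0.5 -2.8] [ 0.6 -3.2] 0.11 28 [0.3789 0.1621] [ 0.3369 -0.0714] -100.19
top railout [ 0.4 -3. ] [ 0.  -0.1] 0.09 36 [0.6213 0.1214] [ 0.5797 -0.116 ] -99.94
top railin [ 0.1 -0.5] [-0.3  1.8] 0.09 40 [0.6014 0.1253] [ 0.5692 -0.0562] -100.04
scene gapedge [ 0.2 -0.2] [ 1.  -0.7] 0.09 29 [ 0.5454 -0.0792] [0.5831 0.135 ] 80.01
scene end [-0.7 -1.3] [-0.1 -0.2] 0.07 40 [ 0.527  -0.1096] [ 0.3309 -0.0741] 169.75
scene spoil55 [-1.5  1.1] [-0.4  0.3] 0.07 40 [ 0.5043 -0.0762] [0.5405 0.1248] 79.8
scene railin [-2.7  2.1] [-1.   0.8] 0.61 38 [ 0.5704 -0.0434] [0.5947 0.1215] 81.61
scene railout [ 0.7 -0.5] [ 0.1 -0.1] 0.05 40 [ 0.5831 -0.107 ] [0.6268 0.1363] 79.8
top corner(-11,0) [ 0.5381 -0.1155]
scene corner(-11,0) [ 0.5396 -0.1118]
```

```bash
cat >> h.py <<'E'
YAW=np.radians(-10.1)
U=np.array([np.cos(YAW),np.sin(YAW)]);V=np.array([-np.sin(YAW),np.cos(YAW)])
O=.561*U-.0175*V
def bed(p): p=np.asarray(p)[:2]-O; return np.array([p@U,p@V])*1000
def world(x,y): return O+(x*U+y*V)/1000
E
python3 - <<'E'
from h import *
cs={n:cap(n) for n in('top','scene')}
T,S=cs['top'],cs['scene']
tp=lambda x,y:((x+.5)/3+10-.5,(y+.5)/3+130-.5)
sp=lambda x,y:((x+.5)/3.3+230-.5,(y+.5)/3.3+185-.5)
# separate per-view biases at known plate corner: report in bed frame
for k,t,s,z in [('landing out +x',(742,150),(38,95),.024),('landing out -x',(720,254),(131,44),.024),('in -x',(602,234),(209,147),.017),('in +x',(620,130),(113,208),.017),('ramp foot',(516,150),(228,268),.008),('washerC',(424,146),(294,354),.013)]:
    print(k,'top',bed(onz(T,*tp(*t),z)).round(1),'scene',bed(onz(S,*sp(*s),z)).round(1))
t=T['pixels'][:,:,::-1];s=S['pixels'][:,:,::-1]
def cl(i,g): return np.clip(i.astype(float)*g,0,255).astype(np.uint8)
cv2.imwrite('pics/t_w.png',cl(cv2.resize(t[160:215,110:265],None,fx=5,fy=5,interpolation=cv2.INTER_CUBIC),1.3))
cv2.imwrite('pics/s_w.png',cl(cv2.resize(s[195:325,236:350],None,fx=4.6,fy=4.6,interpolation=cv2.INTER_CUBIC),1.3))
E
```

```text
landing out +x top [  33.5 -125. ] scene [  34.2 -118.6]
landing out -x top [ -51.  -122.5] scene [ -46.5 -119.5]
in -x top [-51.7 -27.2] scene [-47.4 -21. ]
in +x top [ 33.  -25.6] scene [ 36.  -17.2]
ramp foot top [ 3.1 55.2] scene [-7.6 58.3]
washerC top [ -7.3 127.3] scene [ -6.6 131.5]
```

View pics/t_w.png

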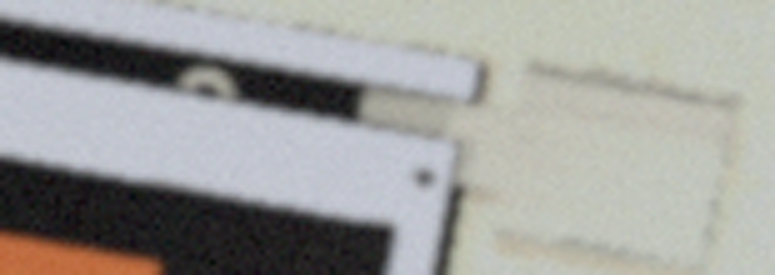

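View pics/s_w.png

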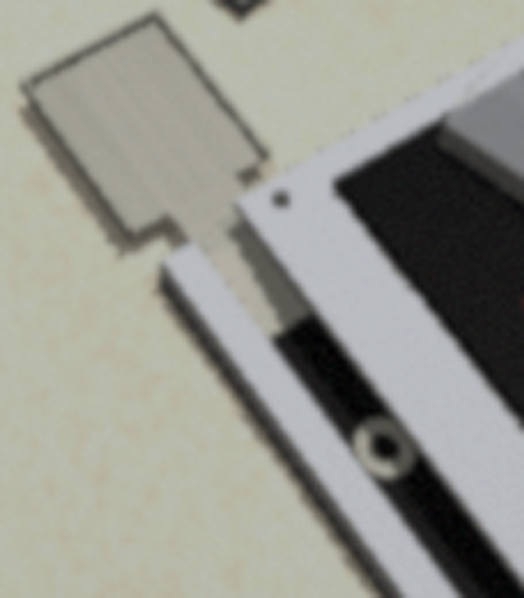

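```bash
python3 - <<'E'
from h import *
T=cap('top');S=cap('scene')
def cl(i,g): return np.clip(i.astype(float)*g,0,255).astype(np.uint8)
a=cl(cv2.resize(T['pixels'][180:235,290:345,::-1],None,fx=10,fy=10,interpolation=cv2.INTER_CUBIC),1.5)
cv2.imwrite('pics/t_r.png',a)
b=cl(cv2.resize(S['pixels'][125:190,200:255,::-1],None,fx=9,fy=9,interpolation=cv2.INTER_CUBIC),1.5)
cv2.imwrite('pics/s_r.png',b)
E
```

```text
(no output)
```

View pics/t_r.png

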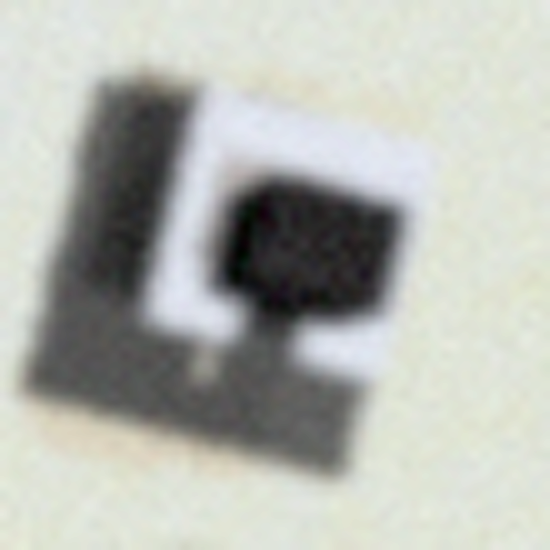

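View pics/s_r.png

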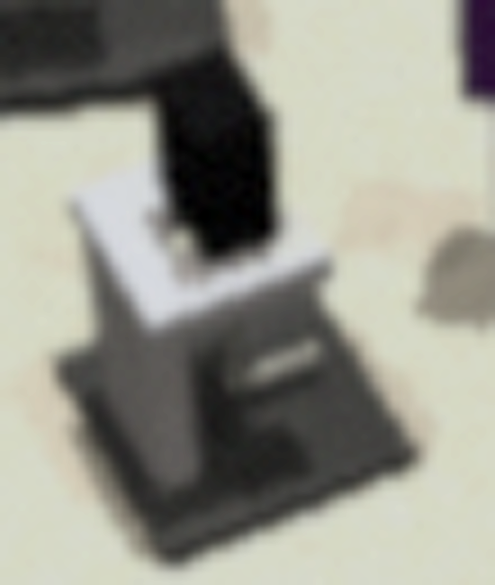

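```bash
python3 - <<'E'
from h import *
T=cap('top');S=cap('scene')
def ch(c):
    p=c['pixels'].astype(float); return p.mean(2), p[:,:,2]-p[:,:,0]
t=lambda x,y:((x+.5)/10+290-.5,(y+.5)/10+180-.5)
s=lambda x,y:((x+.5)/9+200-.5,(y+.5)/9+125-.5)
def run(c,n,a,b,z,k=0,w=2.5):
    p,q,r,m=edge(ch(c)[k],a,b,w=w,n=24)
    P=onz(c,*p,z)[:2];Q=onz(c,*q,z)[:2];d=Q-P
    print(n,'rms',round(r,2),m,'ang',round(np.degrees(np.arctan2(d[1],d[0])),1),'mid',((P+Q)/2).round(4)); return (P+Q)/2,d
L={}
L['tl']=run(T,'T fork left',t(200,110),t(150,310),.09)
L['tr']=run(T,'T fork right',t(425,170),t(378,360),.09,1)
L['tp1']=run(T,'T prong end L',t(160,329),t(235,345),.09)
L['tp2']=run(T,'T prong end R',t(300,362),t(362,376),.09)
L['tb']=run(T,'T fork back',t(220,88),t(420,140),.09,1)
L['hr']=run(T,'T handle right z140',t(402,215),t(382,305),.14)
L['hb']=run(T,'T handle bottom z140',t(300,318),t(375,312),.14)
L['hl']=run(T,'T handle left z90',t(238,195),t(215,285),.09)
L['ht']=run(T,'T handle top edge z140',t(290,180),t(395,205),.14)
L['sr']=run(S,'S handle right z?',s(268,130),s(270,230),.115)
L['sl']=run(S,'S handle left',s(163,110),s(165,200),.115)
L['spe']=run(S,'S prong end edge z90',s(165,322),s(315,265),.09)
L['sfl']=run(S,'S fork left edge z90',s(80,210),s(145,318),.09)
a=np.radians(-13.5);u=np.array([np.cos(a),np.sin(a)]);v=np.array([-u[1],u[0]])
for k,(m,d) in L.items(): print(k,'x',(m@u).round(4),'y',(m@v).round(4))
E
```

```text
T fork left rms 0.06 24 ang 164.8 mid [ 0.5059 -0.3515]
T fork right rms 0.08 21 ang 162.8 mid [ 0.4929 -0.4053]
T prong end L rms 0.04 24 ang -101.4 mid [ 0.4779 -0.3579]
T prong end R rms 0.06 24 ang -106.6 mid [ 0.47   -0.3867]
T fork back rms 0.08 21 ang -105.2 mid [ 0.5267 -0.3856]
T handle right z140 rms 0.06 24 ang 163.9 mid [ 0.4914 -0.3897]
T handle bottom z140 rms 0.07 23 ang -85.7 mid [ 0.4793 -0.3784]
T handle left z90 rms 0.05 23 ang 165.6 mid [ 0.4992 -0.3632]
T handle top edge z140 rms 0.05 24 ang -105.6 mid [ 0.5055 -0.3799]
S handle right z? rms 0.06 24 ang 51.3 mid [ 0.4897 -0.3565]
S handle left rms 0.07 24 ang 55.3 mid [ 0.5065 -0.3837]
S prong end edge z90 rms 0.07 24 ang 165.2 mid [ 0.5093 -0.3494]
S fork left edge z90 rms 0.08 24 ang 72.1 mid [ 0.5281 -0.3808]
tl x 0.574 y -0.2237
tr x 0.5739 y -0.279
tp1 x 0.5483 y -0.2364
tp2 x 0.5473 y -0.2663
tb x 0.6022 y -0.252
hr x 0.5688 y -0.2643
hb x 0.5543 y -0.256
hl x 0.5702 y -0.2366
ht x 0.5802 y -0.2514
sr x 0.5594 y -0.2323
sl x 0.5821 y -0.2548
spe x 0.5768 y -0.2208
sfl x 0.6024 y -0.247
```

```bash
python3 - <<'E'
import numpy as np
a=np.radians(-15.2);u=np.array([np.cos(a),np.sin(a)]);v=np.array([-u[1],u[0]])
D={'tl y27':(.5059,-.3515),'tr y-27':(.4929,-.4053),'tp1 x-22':(.4779,-.3579),'tp2 x-22':(.47,-.3867),'tb back':(.5267,-.3856),'hr y-15':(.4914,-.3897),'hl y15 z90':(.4992,-.3632),'ht x12':(.5055,-.3799),'hb':(.4793,-.3784),'s y27':(.5093,-.3494),'s back':(.5281,-.3808)}
for k,m in D.items(): print(k,(np.array(m)@u*1e3).round(1),(np.array(m)@v*1e3).round(1))
for x,y in((.5768,-.2437),): print(x*0)
E
```

```text
tl y27 580.4 -206.6
tr y-27 581.9 -261.9
tp1 x-22 555.0 -220.1
tp2 x-22 554.9 -249.9
tb back 609.4 -234.0
hr y-15 576.4 -247.2
hl y15 z90 577.0 -219.6
ht x12 587.4 -234.1
hb 561.7 -239.5
s y27 583.1 -203.6
s back 609.5 -229.0
0.0
```

send_rows:
  motion:
    - [[0, -0.05, 0, 0, -2.1, 0], [0, -0.05, 0, 0, -2.1, 0], [0, -0.05, 0, 0, -2.1, 0], [0, -0.05, 0, 0, -2.1, 0], [0, 0, 0, 0, 0, 0]]

```text
t: 1.1
eef_pos: [0.2102, 0.4823, 0.4483]
tool_rot: [0.563, -0.56, -0.435, 0.425]
ft_force: [-0.3, 0.1, -0.1]
gripper_width: 0.0921
```

```bash
cat >> h.py <<'E'
def plan(tx,ty,tz,yaw=None):
    s=env.state();M=q2R(s['tool_rot']);p=np.array(s['eef_pos'])
    y=np.degrees(np.arctan2(M[1,0],M[0,0]))
    d=M.T@(np.array([tx,ty,tz])-p)
    print('t',round(s['t'],2),'pos',p.round(4),'yaw',y.round(2),'down',M[:,1].round(4),'F',np.array(s['ft_force']).round(2),'w',round(s['gripper_width'],4))
    print('tool delta mm',(d*1000).round(1), '' if yaw is None else 'ay %.2f'%(-(yaw-y)))
E
python3 -c "
from h import *
plan(.46,.1,.44,74.8); plan(.4959,-.3757,.44)"
```

```text
t 1.1 pos [0.2102 0.4823 0.4483] yaw 74.93 down [ 0.0073  0.0118 -0.9999] F [-0.27  0.08 -0.05] w 0.0921
tool delta mm [-304.3    5.6 -340.6] ay 0.13
t 1.1 pos [0.2102 0.4823 0.4483] yaw 74.93 down [ 0.0073  0.0118 -0.9999] F [-0.27  0.08 -0.05] w 0.0921
tool delta mm [-7.543e+02  2.000e-01 -4.990e+02]
```

send_rows:
  motion:
    - [[-0.03, 0, -0.034, 0, 0, 0], [-0.03, 0, -0.034, 0, 0, 0], [-0.03, 0, -0.034, 0, 0, 0], [-0.03, 0, -0.034, 0, 0, 0], [-0.03, 0, -0.034, 0, 0, 0], [-0.03, 0, -0.034, 0, 0, 0], [-0.03, 0, -0.034, 0, 0, 0], [-0.03, 0, -0.034, 0, 0, 0], [-0.03, 0, -0.034, 0, 0, 0], [-0.03, 0, -0.034, 0, 0, 0], [-0.045, 0, -0.016, 0, 0, 0], [-0.045, 0, -0.016, 0, 0, 0]]

```text
t: 2.3
eef_pos: [0.4671, 0.0059, 0.44]
tool_rot: [0.562, -0.561, -0.43, 0.43]
ft_force: [1.0, -0.5, 0.2]
gripper_width: 0.092
```

send_rows:
  motion:
    - [[-0.045, 0.01, -0.016, 0, 0, 0], [-0.045, 0.02, -0.016, 0, 0, 0], [-0.045, 0.02, -0.016, 0, 0, 0], [-0.045, 0.02, -0.016, 0, 0, 0], [-0.045, 0.02, -0.016, 0, 0, 0], [-0.045, 0.02, -0.016, 0, 0, 0], [-0.045, 0.02, -0.016, 0, 0, 0], [-0.045, 0.02, -0.016, 0, 0, 0], [0, 0.03, 0, 0, 0, 0], [0, 0.02, 0, 0, 0, 0], [0, 0, 0, 0, 0, 0], [0, 0, 0, 0, 0, 0]]

```text
t: 3.5
eef_pos: [0.4957, -0.3617, 0.2459]
tool_rot: [0.562, -0.561, -0.43, 0.43]
ft_force: [-0.4, -0.1, 0.7]
gripper_width: 0.0914
```

```bash
python3 -c "
from h import *
plan(.4959,-.3757,.17,74.8)
cap('top','t1.png');cap('scene','s1.png')"
```

```text
t 3.5 pos [ 0.4957 -0.3617  0.2459] yaw 74.87 down [-0.e+00  1.e-04 -1.e+00] F [-0.44 -0.11  0.68] w 0.0914
tool delta mm [-13.4  75.9  -3.9] ay 0.07
```

View pics/s1.png

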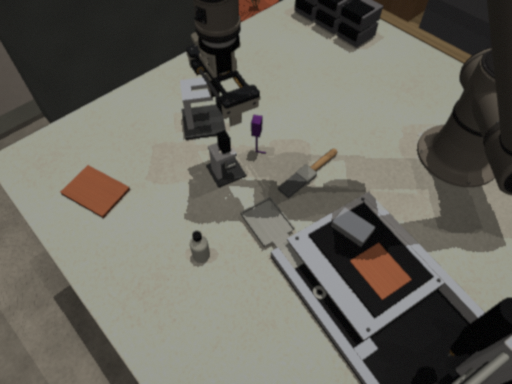

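send_rows:
  motion:
    - [[-0.0134, 0, -0.0039, 0, 0, 0], [0, 0.02, 0, 0, 0, 0], [0, 0.03, 0, 0, 0, 0], [0, 0.026, 0, 0, 0, 0], [0, 0.02, 0, 0, 0, 0], [0, 0.02, 0, 0, 0, 0], [0, 0.016, 0, 0, 0, 0], [0, 0, 0, 0, 0, 0], [0, 0, 0, 0, 0, 0]]

```text
t: 4.5
eef_pos: [0.4962, -0.3766, 0.1144]
tool_rot: [-0.561, 0.562, 0.43, -0.43]
ft_force: [-0.4, 0.3, 1.0]
gripper_width: 0.0921
```

```bash
python3 -c "
from h import *
plan(.4959,-.3757,.113,74.8)
T=cap('top','t2.png');S=cap('scene','s2.png')
for c,n,z,g in((T,'t',.14,1),(S,'s',.14,1)):
    u,v=proj(c,[.4959,-.3757,.13]).astype(int);cr=c['pixels'][v-40:v+40,u-45:u+45,::-1]
    cv2.imwrite('pics/%s2c.png'%n,np.clip(cv2.resize(cr,None,fx=6,fy=6,interpolation=cv2.INTER_CUBIC)*1.5,0,255))
"
```

```text
t 4.5 pos [ 0.4962 -0.3766  0.1144] yaw 74.86 down [ 9.e-04 -1.e-03 -1.e+00] F [-0.44  0.34  1.  ] w 0.0921
tool delta mm [0.8 1.4 0.6] ay 0.06[ WARN:0@2.648] global loadsave.cpp:1063 imwrite_ Unsupported depth image for selected encoder is fallbacked to CV_8U.
```

View pics/t2c.png

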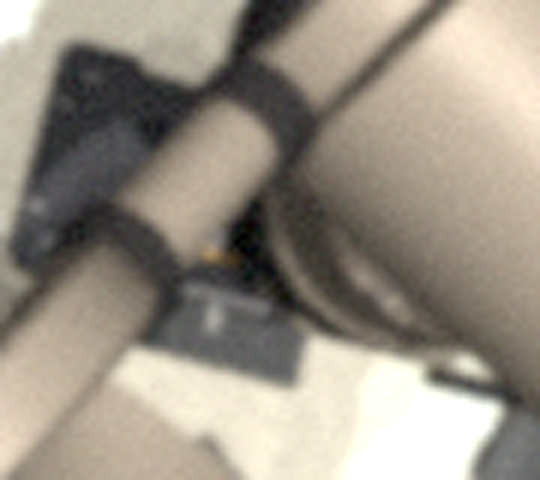

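View pics/s2c.png

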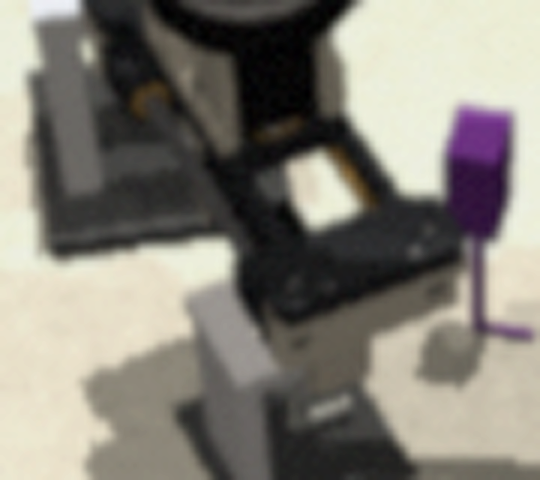

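send_rows:
  motion:
    - [[0, 0, 0, 0, 0, 0], [0, 0, 0, 0, 0, 0], [0, 0, 0, 0, 0, 0], [0, 0, 0, 0, 0, 0], [0, 0, 0, 0, 0, 0], [0, 0, 0, 0, 0, 0], [0, 0, 0, 0, 0, 0], [0, 0, 0, 0, 0, 0]]
  fingers: 0.0
  squeeze: 35

```text
t: 5.4
eef_pos: [0.4958, -0.3757, 0.1134]
tool_rot: [0.562, -0.561, -0.43, 0.43]
ft_force: [-0.7, -1.6, 0.9]
gripper_width: 0.0321
```

```bash
python3 -c "
from h import *
plan(.4959,-.3757,.113,74.8)"
```

```text
t 5.4 pos [ 0.4958 -0.3757  0.1134] yaw 74.86 down [-1.e-04  1.e-04 -1.e+00] F [-0.68 -1.65  0.92] w 0.0321
tool delta mm [ 0.   0.4 -0.1] ay 0.06
```

send_rows:
  motion:
    - [[0, 0, 0, 0, 0, 0], [0, 0, 0, 0, 0, 0], [0, 0, 0, 0, 0, 0]]

```text
t: 5.7
eef_pos: [0.4958, -0.3758, 0.1135]
tool_rot: [-0.561, 0.562, 0.43, -0.43]
ft_force: [-0.1, -1.1, -1.3]
gripper_width: 0.0296
```

```bash
python3 -c "
from h import *
plan(.4959,-.3757,.113,74.8)"
```

```text
t 5.7 pos [ 0.4958 -0.3758  0.1135] yaw 74.86 down [ 0. -0. -1.] F [-0.14 -1.12 -1.34] w 0.0296
tool delta mm [ 0.1  0.5 -0.1] ay 0.06
```

send_rows:
  motion:
    - [[0, -0.005, 0, 0, 0, 0], [0, -0.01, 0, 0, 0, 0], [0, -0.015, 0, 0, 0, 0], [0, -0.015, 0, 0, 0, 0], [0, -0.015, 0, 0, 0, 0], [0, -0.02, 0, 0, 0, 0], [0, -0.02, 0, 0, 0, 0], [0, -0.02, 0, 0, 0, 0], [0, -0.01, 0, 0, 0, 0], [0, 0, 0, 0, 0, 0], [0, 0, 0, 0, 0, 0]]

```text
t: 6.8
eef_pos: [0.4956, -0.3754, 0.2429]
tool_rot: [0.562, -0.561, -0.43, 0.43]
ft_force: [0.4, 0.5, -1.4]
gripper_width: 0.0296
```

```bash
python3 -c "
from h import *
w=world(3,-70);plan(w[0],w[1],.16,79.9)
T=cap('top','t3.png');S=cap('scene','s3.png')
"
```

```text
t 6.8 pos [ 0.4956 -0.3754  0.2429] yaw 74.86 down [-6.e-04  8.e-04 -1.e+00] F [ 0.43  0.45 -1.37] w 0.0296
tool delta mm [195.3  83.    6.9] ay -5.04
```

View pics/s3.png

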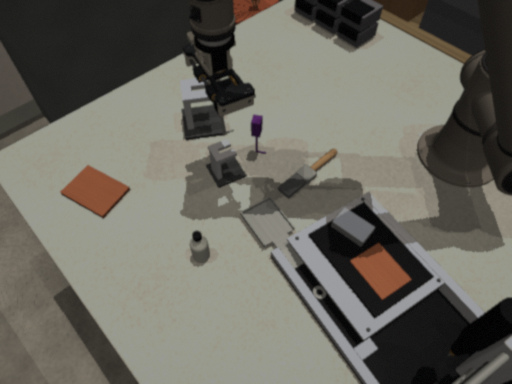

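send_rows:
  motion:
    - [[0.03, 0, 0, 0, -2.5, 0], [0.04, 0, 0, 0, -2.5, 0], [0.04, 0, 0.005, 0, 0, 0], [0.04, 0.02, 0.0, 0, 0, 0], [0.03, 0.02, 0, 0, 0, 0], [0.015, 0.02, 0, 0, 0, 0], [0, 0.02, 0, 0, 0, 0], [0, 0, 0, 0, 0, 0], [0, 0, 0, 0, 0, 0]]

```text
t: 7.8
eef_pos: [0.5293, -0.1839, 0.1632]
tool_rot: [0.543, -0.542, -0.454, 0.454]
ft_force: [0.3, -0.4, -1.3]
gripper_width: 0.0298
```

```bash
python3 -c "
from h import *
w=world(3,-70);plan(w[0],w[1],.13,79.9); print(bed(env.state()['eef_pos']))
T=cap('top','t4.png');S=cap('scene','s4.png')
for c,n in((T,'t'),(S,'s')):
    u,v=proj(c,[w[0],w[1],.1]).astype(int);cr=c['pixels'][v-45:v+45,u-50:u+50,::-1].astype(float)
    cv2.imwrite('pics/%s4c.png'%n,np.clip(cv2.resize(cr,None,fx=6,fy=6,interpolation=cv2.INTER_CUBIC)*1.4,0,255).astype('uint8'))
"
```

```text
t 7.8 pos [ 0.5293 -0.1839  0.1632] yaw 79.86 down [-1.2e-03  6.0e-04 -1.0e+00] F [ 0.32 -0.36 -1.33] w 0.0298
tool delta mm [  0.7  33.2 -10.7] ay -0.04
[ -7.62965279 -70.69584459]
```

View pics/s4c.png

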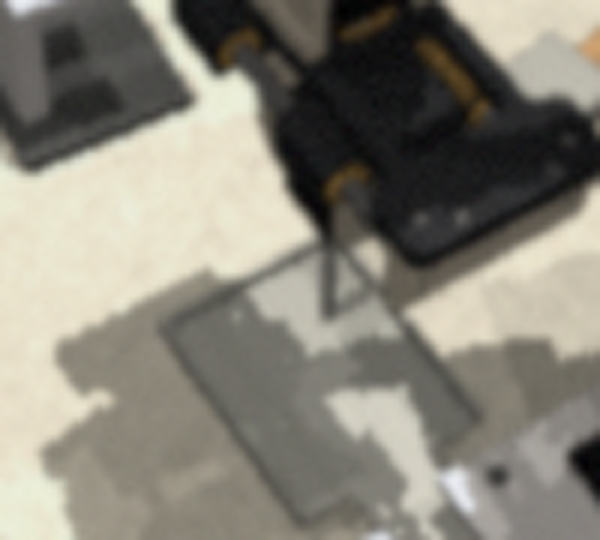

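View pics/t4c.png

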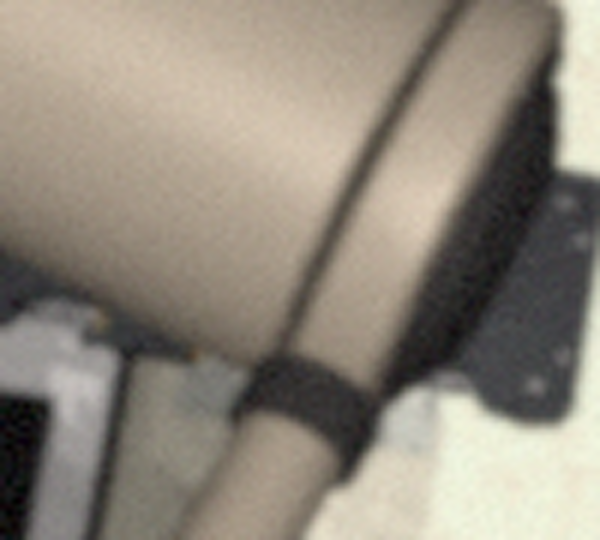

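send_rows:
  motion:
    - [[0, 0.015, -0.0107, 0, 0, 0], [0, 0.012, 0, 0, 0, 0], [0, 0.007, 0, 0, 0, 0], [0, 0.003, 0, 0, 0, 0], [0, 0, 0, 0, 0, 0], [0, 0, 0, 0, 0, 0]]

```text
t: 8.5
eef_pos: [0.5401, -0.1857, 0.127]
tool_rot: [-0.542, 0.542, 0.454, -0.454]
ft_force: [0.5, -0.2, -1.8]
gripper_width: 0.0299
```

send_rows:
  motion:
    - [[0, 0.001, 0, 0, 0, 0], [0, 0.001, 0, 0, 0, 0], [0, 0, 0, 0, 0, 0]]

```text
t: 8.8
eef_pos: [0.54, -0.1856, 0.1246]
tool_rot: [-0.542, 0.542, 0.454, -0.454]
ft_force: [0.9, -0.8, -1.6]
gripper_width: 0.0302
```

send_rows:
  motion:
    - [[0, 0.001, 0, 0, 0, 0], [0, 0, 0, 0, 0, 0]]

```text
t: 9.0
eef_pos: [0.54, -0.1856, 0.1234]
tool_rot: [0.542, -0.542, -0.454, 0.454]
ft_force: [0.5, -0.1, -0.6]
gripper_width: 0.0297
```

send_rows:
  motion:
    - [[0, 0.001, 0, 0, 0, 0], [0, 0, 0, 0, 0, 0]]

```text
t: 9.2
eef_pos: [0.54, -0.1856, 0.1224]
tool_rot: [0.542, -0.542, -0.454, 0.454]
ft_force: [-0.5, -0.3, -2.6]
gripper_width: 0.0302
```

send_rows:
  motion:
    - [[0, 0.001, 0, 0, 0, 0], [0, 0, 0, 0, 0, 0]]

```text
t: 9.4
eef_pos: [0.54, -0.1856, 0.1214]
tool_rot: [0.542, -0.542, -0.454, 0.454]
ft_force: [-0.1, -0.6, -2.3]
gripper_width: 0.0299
```

send_rows:
  motion:
    - [[0, 0.001, 0, 0, 0, 0], [0, 0, 0, 0, 0, 0]]

```text
t: 9.6
eef_pos: [0.5399, -0.1856, 0.1203]
tool_rot: [0.542, -0.542, -0.454, 0.454]
ft_force: [-0.2, 0.1, -1.5]
gripper_width: 0.0299
```

send_rows:
  motion:
    - [[0, 0.001, 0, 0, 0, 0], [0, 0, 0, 0, 0, 0]]

```text
t: 9.8
eef_pos: [0.54, -0.1856, 0.1194]
tool_rot: [0.542, -0.542, -0.454, 0.454]
ft_force: [0.5, -0.1, -1.8]
gripper_width: 0.0299
```

```bash
python3 -c "
from h import *
plan(.54,-.1856,.13,79.9)"
```

```text
t 9.8 pos [ 0.54   -0.1856  0.1194] yaw 79.86 down [-2.e-04  2.e-04 -1.e+00] F [ 0.53 -0.12 -1.81] w 0.0299
tool delta mm [  0.  -10.6  -0. ] ay -0.04
```

send_rows:
  motion:
    - [[0, 0.001, 0, 0, 0, 0], [0, 0, 0, 0, 0, 0]]

```text
t: 10.0
eef_pos: [0.54, -0.1856, 0.1184]
tool_rot: [0.542, -0.542, -0.454, 0.454]
ft_force: [0.1, 0.2, -1.6]
gripper_width: 0.0299
```

send_rows:
  motion:
    - [[0, 0.001, 0, 0, 0, 0], [0, 0, 0, 0, 0, 0]]

```text
t: 10.2
eef_pos: [0.5401, -0.1857, 0.1179]
tool_rot: [-0.542, 0.542, 0.454, -0.454]
ft_force: [-1.5, 0.1, 1.1]
gripper_width: 0.0301
```

send_rows:
  motion:
    - [[0, 0, 0, 0, 0, 0]]

```text
t: 10.3
eef_pos: [0.5401, -0.1857, 0.1178]
tool_rot: [-0.542, 0.542, 0.454, -0.454]
ft_force: [-0.1, -0.2, 2.2]
gripper_width: 0.0293
```

```bash
python3 -c "
from h import *
s=env.state();print(s['eef_pos'],s['ft_force'],s['wrist_torque'])
S=cap('scene','s5.png')
u,v=proj(S,[.54,-.186,.03]).astype(int);cr=S['pixels'][v-45:v+45,u-50:u+50,::-1].astype(float)
cv2.imwrite('pics/s5c.png',np.clip(cv2.resize(cr,None,fx=6,fy=6,interpolation=cv2.INTER_CUBIC)*1.4,0,255).astype('uint8'))
print(u,v,proj(S,[.54,-.1856,.0195]))
"
```

```text
[ 0.54010926 -0.18569951  0.11784767] [-0.13032313 -0.23834013  2.24826355] [0.14195041 0.24244754 0.00494789]
263 220 [263.18168358 223.17184333]
```

View pics/s5c.png

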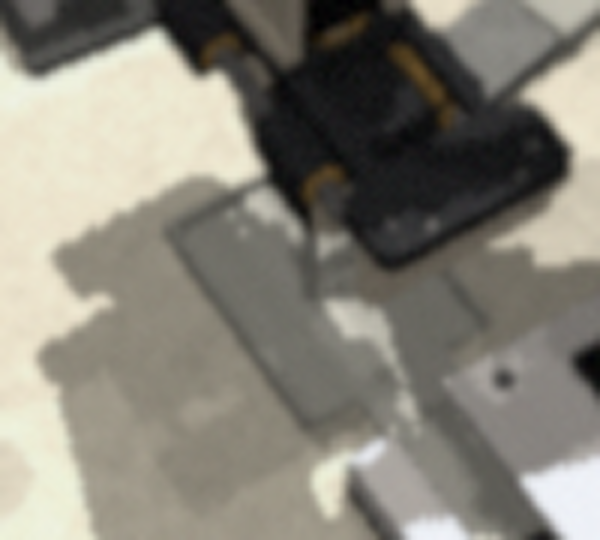

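```bash
sed -i 's/^O=.*/O=.5615*U-.020*V/' h.py; python3 -c "
from h import *
print(bed(env.state()['eef_pos']))
w=world(3,158);plan(w[0],w[1],.175,-10.1)"
```

```text
[  2.79519368 -68.08008724]
t 10.35 pos [ 0.5401 -0.1857  0.1178] yaw 79.87 down [ 4.e-04 -1.e-04 -1.e+00] F [-1.16  1.1   2.04] w 0.0297
tool delta mm [ 2.261e+02 -5.720e+01 -1.000e-01] ay 89.97
```

send_rows:
  motion:
    - [[0, -0.007, 0, 0, 0, 0], [0, -0.02, 0, 0, 0, 0], [0, -0.03, 0, 0, 0, 0], [0.02, 0, 0, 0, 0, 0], [0.04, 0, 0, 0, 0, 0], [0.046, 0, 0, 0, 0, 0], [0.046, 0, 0, 0, 0, 0], [0.044, 0, 0, 0, 0, 0], [0.02, 0, 0, 0, 0, 0], [0.01, 0, 0, 0, 0, 0]]

```text
t: 11.35
eef_pos: [0.5799, 0.039, 0.1747]
tool_rot: [0.542, -0.542, -0.455, 0.455]
ft_force: [-0.1, -0.1, -1.8]
gripper_width: 0.0301
```

send_rows:
  motion:
    - [[0, 0, 0, 0, 8.2, 0], [0, 0, 0, 0, 8.2, 0], [0, 0, 0, 0, 8.2, 0], [0, 0, 0, 0, 8.2, 0], [0, 0, 0, 0, 8.2, 0], [0, 0, 0, 0, 8.2, 0], [0, 0, 0, 0, 8.2, 0], [0, 0, 0, 0, 8.2, 0], [0, 0, 0, 0, 8.2, 0], [0, 0, 0, 0, 8.2, 0], [0, 0, 0, 0, 8, 0], [0, 0, 0, 0, 0, 0]]

```text
t: 12.55
eef_pos: [0.5798, 0.0358, 0.1746]
tool_rot: [-0.704, 0.704, -0.063, 0.063]
ft_force: [1.2, 0.0, -1.4]
gripper_width: 0.0298
```

```bash
python3 -c "
from h import *
print(bed(env.state()['eef_pos']))
w=world(3,158);plan(w[0],w[1],.1074,-10.1)
T=cap('top','t6.png');S=cap('scene','s6.png')
for c,n in((T,'t'),(S,'s')):
    u,v=proj(c,[w[0],w[1],.07]).astype(int);cr=c['pixels'][v-45:v+45,u-50:u+50,::-1].astype(float)
    cv2.imwrite('pics/%s6c.png'%n,np.clip(cv2.resize(cr,None,fx=6,fy=6,interpolation=cv2.INTER_CUBIC)*1.4,0,255).astype('uint8'))
"
```

```text
[  3.05411302 156.91229075]
t 12.55 pos [0.5798 0.0358 0.1746] yaw -10.27 down [-0.e+00 -2.e-04 -1.e+00] F [ 1.25  0.03 -1.41] w 0.0298
tool delta mm [-0.1 67.2  1.1] ay -0.17
```

View pics/s6c.png

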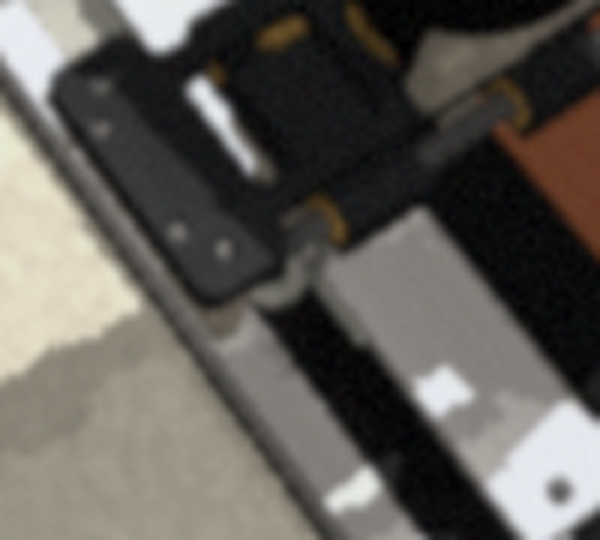

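View pics/t6c.png

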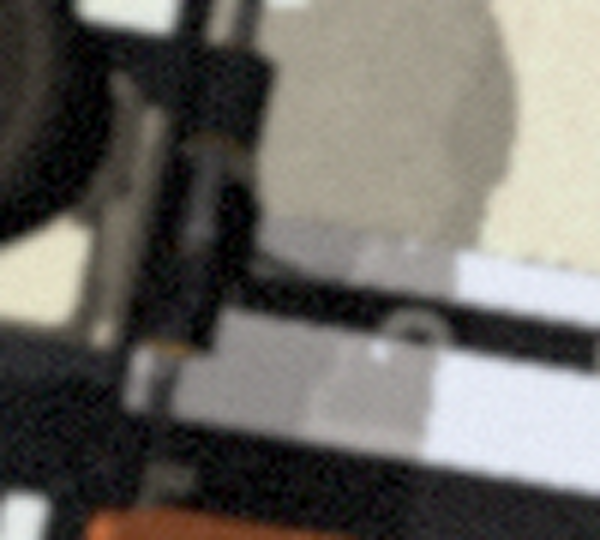

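send_rows:
  motion:
    - [[0, 0.015, 0.001, 0, 0, 0], [0, 0.015, 0, 0, 0, 0], [0, 0.01, 0, 0, 0, 0], [0, 0.008, 0, 0, 0, 0], [0, 0, 0, 0, 0, 0]]

```text
t: 13.15
eef_pos: [0.5794, 0.0377, 0.1255]
tool_rot: [-0.704, 0.704, -0.063, 0.061]
ft_force: [-0.2, -0.2, -1.3]
gripper_width: 0.0297
```

send_rows:
  motion:
    - [[0, 0.006, 0, 0, 0, 0], [0, 0.006, 0, 0, 0, 0], [0, 0.004, 0, 0, 0, 0], [0, 0.001, 0, 0, 0, 0], [0, 0, 0, 0, 0, 0], [0, 0, 0, 0, 0, 0]]

```text
t: 13.75
eef_pos: [0.5801, 0.0378, 0.1097]
tool_rot: [0.704, -0.704, 0.062, -0.063]
ft_force: [0.3, -0.2, -1.2]
gripper_width: 0.03
```

send_rows:
  motion:
    - [[0, 0.001, 0, 0, 0, 0], [0, 0.001, 0, 0, 0, 0], [0, 0, 0, 0, 0, 0]]

```text
t: 14.05
eef_pos: [0.5799, 0.0378, 0.1075]
tool_rot: [0.704, -0.704, 0.062, -0.062]
ft_force: [1.1, -0.6, -0.8]
gripper_width: 0.0297
```

send_rows:
  motion:
    - [[0, 0.001, 0, 0, 0, 0], [0, 0, 0, 0, 0, 0]]

```text
t: 14.25
eef_pos: [0.5801, 0.0378, 0.1067]
tool_rot: [0.704, -0.704, 0.062, -0.063]
ft_force: [0.8, -0.3, -0.1]
gripper_width: 0.0302
```

send_rows:
  motion:
    - [[0, -0.001, 0, 0, -8.2, 0], [0, 0, 0, 0, -8.2, 0], [0, 0, 0, 0, -8.2, 0], [0, 0, 0, 0, -8.2, 0], [0, 0, 0, 0, -8.2, 0]]

```text
t: 14.75
eef_pos: [0.5799, 0.0378, 0.1075]
tool_rot: [0.681, -0.681, -0.19, 0.19]
ft_force: [-0.2, -0.5, -1.7]
gripper_width: 0.0298
```

send_rows:
  motion:
    - [[0, 0, 0, 0, -8.2, 0], [0, 0, 0, 0, -8.2, 0], [0, 0, 0, 0, -8.2, 0], [0, 0, 0, 0, -8.2, 0], [0, 0, 0, 0, -8.2, 0], [0, 0, 0, 0, -8, 0], [0, 0, 0, 0, 0, 0]]

```text
t: 15.45
eef_pos: [0.5799, 0.0378, 0.1075]
tool_rot: [0.542, -0.542, -0.454, 0.454]
ft_force: [0.5, -0.5, -0.5]
gripper_width: 0.0294
```

```bash
python3 -c "
from h import *
print(bed(env.state()['eef_pos']))
w=world(3,70);plan(w[0],w[1],.1076,79.9)
T=cap('top','t7.png');S=cap('scene','s7.png')
for c,n in((T,'t'),(S,'s')):
    u,v=proj(c,[.575,.02,.02]).astype(int);cr=c['pixels'][v-45:v+45,u-50:u+50,::-1].astype(float)
    cv2.imwrite('pics/%s7c.png'%n,np.clip(cv2.resize(cr,None,fx=6,fy=6,interpolation=cv2.INTER_CUBIC)*1.4,0,255).astype('uint8'))
"
```

```text
[  2.83261465 158.91789205]
t 15.45 pos [0.5799 0.0378 0.1075] yaw 79.93 down [-1.e-04  1.e-04 -1.e+00] F [ 0.54 -0.51 -0.53] w 0.0294
tool delta mm [-88.9  -0.1  -0.1] ay 0.03
```

View pics/s7c.png

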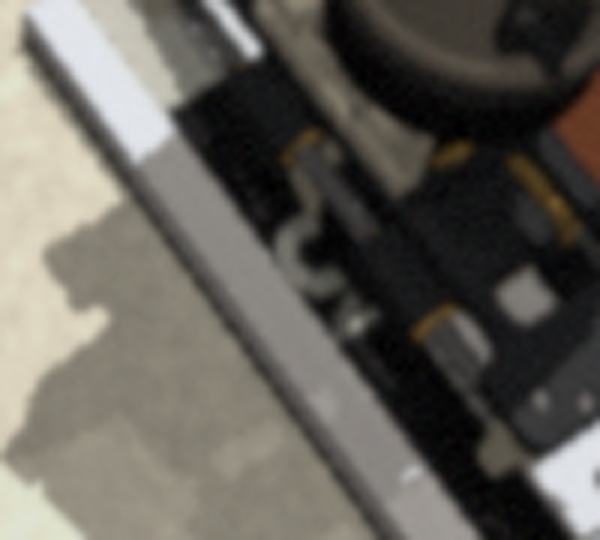

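View pics/t7c.png

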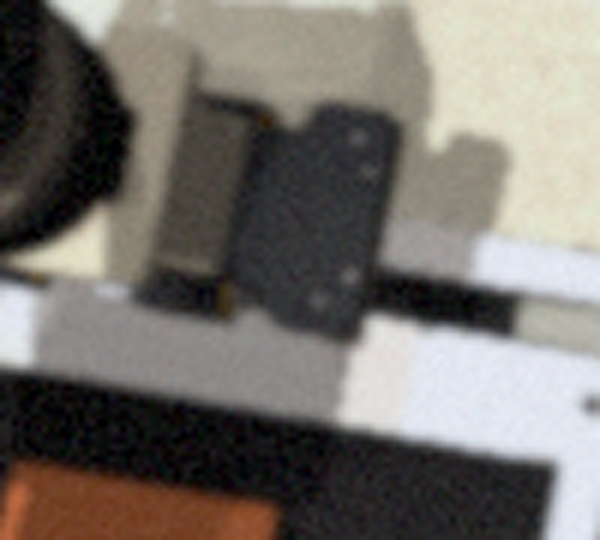

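send_rows:
  motion:
    - [[-0.003, 0, 0, 0, 0, 0], [-0.004, 0, 0, 0, 0, 0], [-0.004, 0, 0, 0, 0, 0], [-0.004, 0, 0, 0, 0, 0], [-0.004, 0, 0, 0, 0, 0], [-0.004, 0, 0, 0, 0, 0], [-0.004, 0, 0, 0, 0, 0], [-0.004, 0, 0, 0, 0, 0]]

```text
t: 16.35
eef_pos: [0.5745, 0.0069, 0.1075]
tool_rot: [0.542, -0.542, -0.454, 0.454]
ft_force: [-0.7, 0.4, -1.6]
gripper_width: 0.0293
```

```bash
cat > look.py <<'E'
import sys
from h import *
k=sys.argv[1]; print(bed(env.state()['eef_pos']))
w=world(float(sys.argv[2]),float(sys.argv[3]));plan(w[0],w[1],float(sys.argv[4]),79.9)
S=cap('scene');p=world(0,bed(env.state()['eef_pos'])[1]-15)
u,v=proj(S,[p[0],p[1],.02]).astype(int);cr=S['pixels'][v-45:v+45,u-50:u+50,::-1].astype(float)
cv2.imwrite('pics/%s.png'%k,np.clip(cv2.resize(cr,None,fx=6,fy=6,interpolation=cv2.INTER_CUBIC)*1.6,0,255).astype('uint8'))
E
python3 look.py s8 3 61 .1075
```

```text
[  2.8516683  127.56548042]
t 16.35 pos [0.5745 0.0069 0.1075] yaw 79.86 down [ 1.e-04  1.e-04 -1.e+00] F [-0.67  0.43 -1.59] w 0.0293
tool delta mm [-66.6   0.   -0.2] ay -0.04
```

View pics/s8.png

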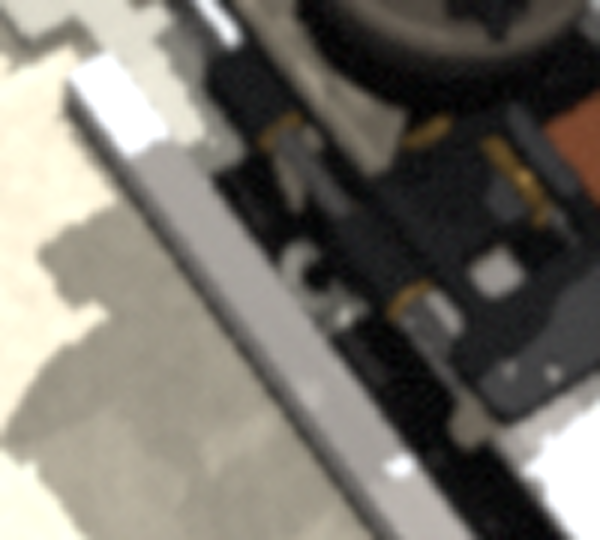

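send_rows:
  motion:
    - [[-0.004, 0, 0, 0, 0, 0], [-0.004, 0, 0, 0, 0, 0], [-0.004, 0, 0, 0, 0, 0], [-0.004, 0, 0, 0, 0, 0], [-0.004, 0, 0, 0, 0, 0], [-0.004, 0, 0, 0, 0, 0], [-0.004, 0, 0, 0, 0, 0], [-0.004, 0, 0, 0, 0, 0], [-0.004, 0, 0, 0, 0, 0]]

```text
t: 17.3
eef_pos: [0.5681, -0.0285, 0.1075]
tool_rot: [0.542, -0.542, -0.454, 0.454]
ft_force: [0.1, 0.5, -1.8]
gripper_width: 0.03
```

```bash
python3 look.py s9 3 61 .1075
```

```text
[ 2.80727158 91.57574905]
t 17.3 pos [ 0.5681 -0.0285  0.1075] yaw 79.86 down [ 1.e-04  1.e-04 -1.e+00] F [ 0.07  0.53 -1.8 ] w 0.03
tool delta mm [-30.6   0.   -0.2] ay -0.04
```

View pics/s9.png

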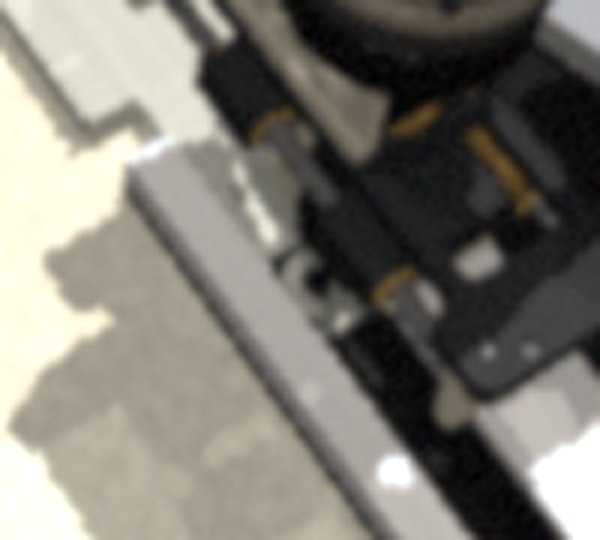

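send_rows:
  motion:
    - [[-0.003, 0, 0, 0, 0, 0], [-0.003, 0, 0, 0, 0, 0], [-0.003, 0, 0, 0, 0, 0], [-0.003, 0, 0, 0, 0, 0], [-0.003, 0, 0, 0, 0, 0]]

```text
t: 17.85
eef_pos: [0.5655, -0.0432, 0.1075]
tool_rot: [0.542, -0.542, -0.454, 0.454]
ft_force: [0.7, -0.4, -1.6]
gripper_width: 0.0297
```

send_rows:
  motion:
    - [[-0.003, 0, 0, 0, 0, 0], [-0.003, 0, 0, 0, 0, 0], [-0.003, 0, 0, 0, 0, 0], [-0.003, 0, 0, 0, 0, 0], [-0.003, 0, 0, 0, 0, 0]]

```text
t: 18.35
eef_pos: [0.5629, -0.058, 0.1075]
tool_rot: [-0.542, 0.542, 0.454, -0.454]
ft_force: [0.1, -0.6, -1.5]
gripper_width: 0.0297
```

```bash
python3 look.py s10 3 10 .1192
```

```text
[ 2.80883491 61.65614113]
t 18.35 pos [ 0.5629 -0.058   0.1075] yaw 79.86 down [ 1.e-04  1.e-04 -1.e+00] F [ 0.08 -0.61 -1.5 ] w 0.0297
tool delta mm [-51.7 -11.7  -0.2] ay -0.04
```

View pics/s10.png

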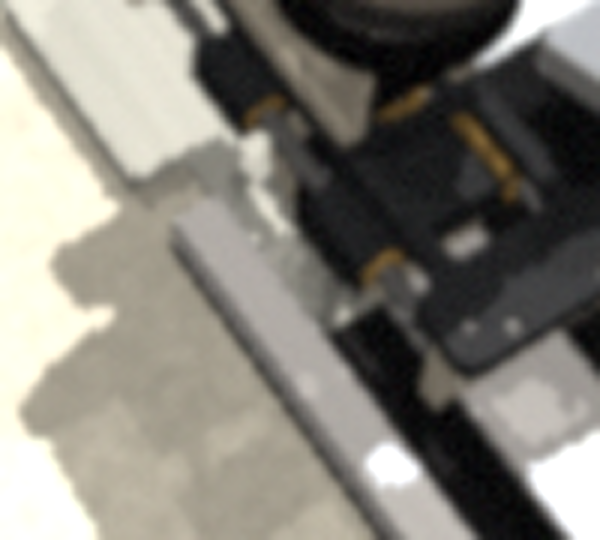

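send_rows:
  motion:
    - [[-0.003, -0.0005, 0, 0, 0, 0], [-0.003, -0.0007, 0, 0, 0, 0], [-0.003, -0.0007, 0, 0, 0, 0], [-0.003, -0.0008, 0, 0, 0, 0]]

```text
t: 18.8
eef_pos: [0.5608, -0.0698, 0.1103]
tool_rot: [-0.542, 0.542, 0.454, -0.454]
ft_force: [-0.2, 0.0, -0.8]
gripper_width: 0.0299
```

send_rows:
  motion:
    - [[-0.003, -0.0007, 0, 0, 0, 0], [-0.003, -0.0007, 0, 0, 0, 0], [-0.003, -0.0008, 0, 0, 0, 0], [-0.003, -0.0007, 0, 0, 0, 0]]

```text
t: 19.2
eef_pos: [0.5586, -0.0816, 0.1132]
tool_rot: [-0.542, 0.542, 0.454, -0.454]
ft_force: [-0.0, 0.1, -1.1]
gripper_width: 0.0296
```

```bash
python3 look.py s11 3 10 .1192
```

```text
[ 2.78350874 37.67847274]
t 19.2 pos [ 0.5586 -0.0816  0.1132] yaw 79.86 down [ 1.e-04  1.e-04 -1.e+00] F [-0.02  0.12 -1.11] w 0.0296
tool delta mm [-27.7  -6.   -0.2] ay -0.04
```

View pics/s11.png

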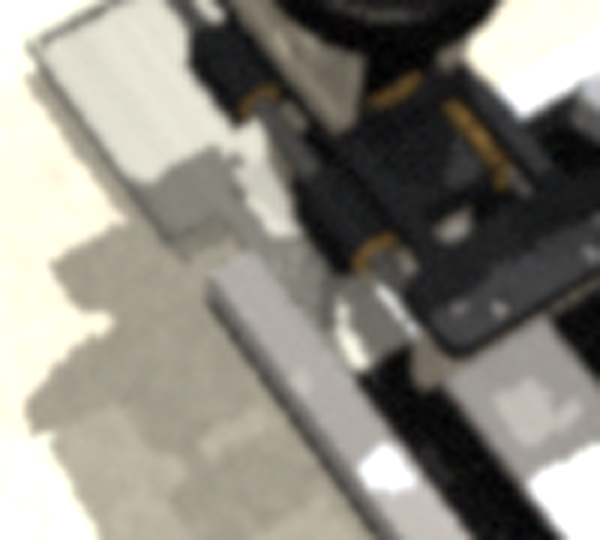

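```bash
python3 -c "
from h import *
T=cap('top');S=cap('scene')
p=world(-5,20)
out=[]
for c in(S,T):
    u,v=proj(c,[p[0],p[1],.02]).astype(int);cr=c['pixels'][v-25:v+25,u-25:u+25,::-1].astype(float)
    out.append(np.clip((cv2.resize(cr,None,fx=8,fy=8,interpolation=cv2.INTER_CUBIC)-30)*2.2,0,255).astype('uint8'))
cv2.imwrite('pics/s12.png',np.hstack(out))
"
```

```text
(no output)
```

View pics/s12.png

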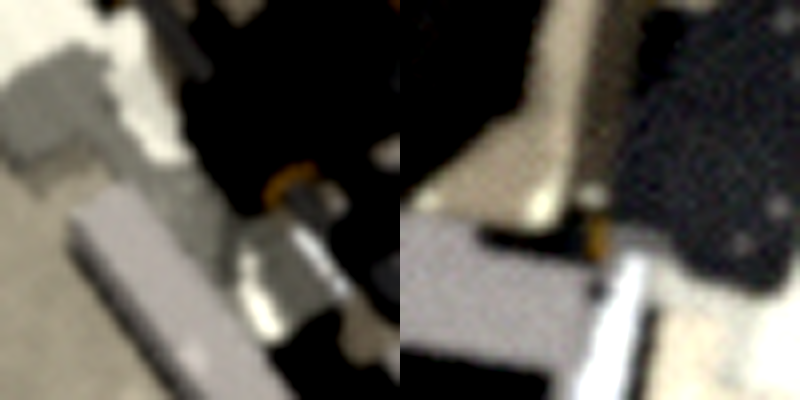

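send_rows:
  motion:
    - [[-0.003, -0.0007, 0, 0, 0, 0], [-0.003, -0.0008, 0, 0, 0, 0], [-0.003, -0.0007, 0, 0, 0, 0], [-0.003, -0.0008, 0, 0, 0, 0]]

```text
t: 19.75
eef_pos: [0.5565, -0.0934, 0.1162]
tool_rot: [0.542, -0.542, -0.454, 0.454]
ft_force: [-0.6, 1.0, -2.0]
gripper_width: 0.0296
```

send_rows:
  motion:
    - [[-0.003, -0.0007, 0, 0, 0, 0], [-0.003, -0.0008, 0, 0, 0, 0], [-0.003, -0.0007, 0, 0, 0, 0], [-0.003, -0.0006, 0, 0, 0, 0]]

```text
t: 20.15
eef_pos: [0.5544, -0.1052, 0.119]
tool_rot: [-0.542, 0.542, 0.454, -0.454]
ft_force: [0.4, -0.3, -1.0]
gripper_width: 0.03
```

```bash
python3 look.py s13 3 10 .1192
```

```text
[ 2.7662901  13.61633852]
t 20.15 pos [ 0.5544 -0.1052  0.119 ] yaw 79.87 down [ 0. -0. -1.] F [ 0.39 -0.28 -0.96] w 0.03
tool delta mm [-3.6 -0.2 -0.2] ay -0.03
```

View pics/s13.png

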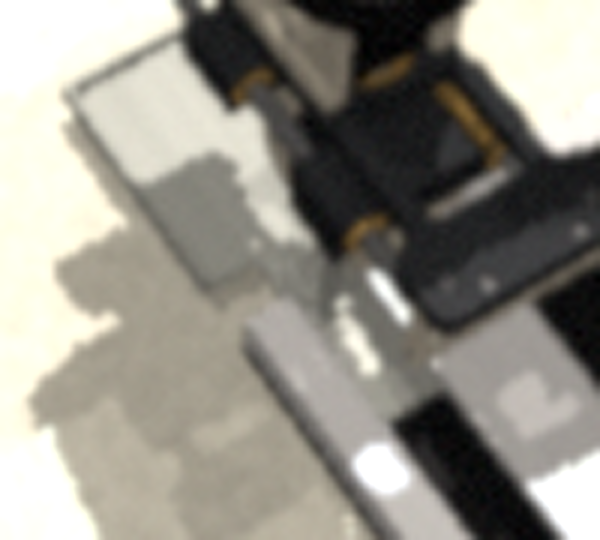

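send_rows:
  motion:
    - [[-0.004, 0, 0, 0, 0, 0], [-0.004, 0, 0, 0, 0, 0], [-0.004, 0, 0, 0, 0, 0], [-0.004, 0, 0, 0, 0, 0], [-0.004, 0, 0, 0, 0, 0], [-0.004, 0, 0, 0, 0, 0]]

```text
t: 20.8
eef_pos: [0.5502, -0.1289, 0.1189]
tool_rot: [0.542, -0.542, -0.454, 0.454]
ft_force: [1.2, 0.7, -0.7]
gripper_width: 0.0299
```

send_rows:
  motion:
    - [[-0.004, 0, 0, 0, 0, 0], [-0.004, 0, 0, 0, 0, 0], [-0.004, 0, 0, 0, 0, 0], [-0.004, 0, 0, 0, 0, 0], [-0.004, 0, 0, 0, 0, 0], [-0.004, 0, 0, 0, 0, 0], [-0.003, 0, 0, 0, 0, 0], [0, 0, 0, 0, 0, 0]]

```text
t: 21.6
eef_pos: [0.5454, -0.1556, 0.1189]
tool_rot: [-0.542, 0.542, 0.454, -0.454]
ft_force: [-0.3, 0.3, -0.8]
gripper_width: 0.0299
```

```bash
python3 look.py s14 3 10 .1192
```

```text
[  2.75771607 -37.56537204]
t 21.6 pos [ 0.5454 -0.1556  0.1189] yaw 79.84 down [ 1.e-04 -1.e-04 -1.e+00] F [-0.31  0.34 -0.78] w 0.0299
tool delta mm [47.6 -0.3 -0.2] ay -0.06
```

View pics/s14.png

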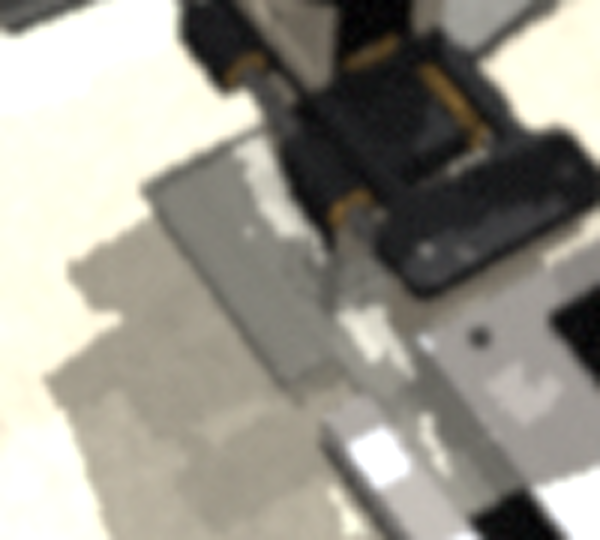

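send_rows:
  motion:
    - [[0.004, 0, 0, 0, 0, 0], [0.004, 0, 0, 0, 0, 0], [0, -0.01, 0, 0, 0, 0], [0, -0.03, 0, 0, 0, 0], [0, -0.045, 0, 0, 0, 0], [0, -0.045, 0, 0, 0, 0], [-0.045, -0.01, 0, 0, 0, 0], [-0.045, 0, 0, 0, 0, 0], [-0.045, 0, 0, 0, 0, 0], [-0.045, 0, 0, 0, 0, 0], [0, 0, 0, 0, 0, 0]]

```text
t: 22.75
eef_pos: [0.5136, -0.3296, 0.2592]
tool_rot: [-0.543, 0.544, 0.452, -0.453]
ft_force: [0.9, 0.7, -1.8]
gripper_width: 0.0297
```

```bash
python3 -c "
from h import *
a=np.radians(-15.2)
plan(.4958,-.3757,.243,74.86)
T=cap('top','t15.png');S=cap('scene','s15.png')
p=world(-9,-60)
out=[]
for c in(S,T):
    u,v=proj(c,[p[0],p[1],.02]).astype(int);cr=c['pixels'][v-35:v+35,u-28:u+28,::-1].astype(float)
    out.append(np.clip((cv2.resize(cr,None,fx=7,fy=7,interpolation=cv2.INTER_CUBIC)-30)*1.6,0,255).astype('uint8'));print(u,v)
cv2.imwrite('pics/st15.png',np.hstack(out))
"
```

```text
t 22.75 pos [ 0.5136 -0.3296  0.2592] yaw 79.56 down [-1.0e-04 -2.4e-03 -1.0e+00] F [ 0.87  0.72 -1.78] w 0.0297
tool delta mm [-48.5  16.3   9.2] ay 4.70
269 223
228 192
```

View pics/st15.png

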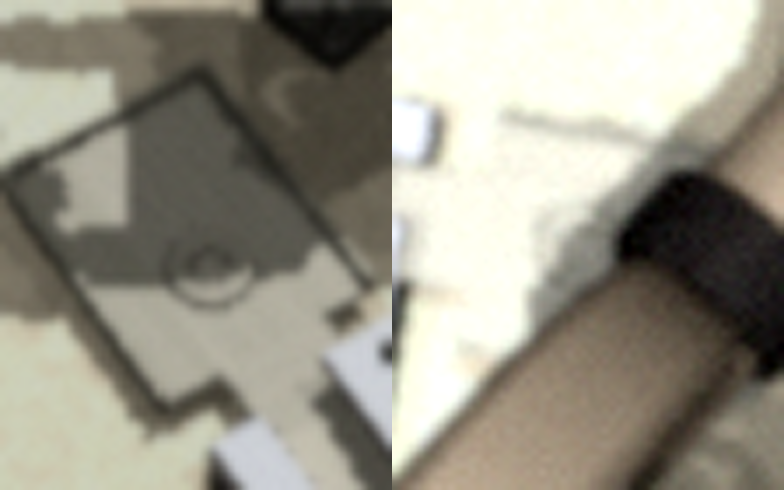

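View pics/s15.png

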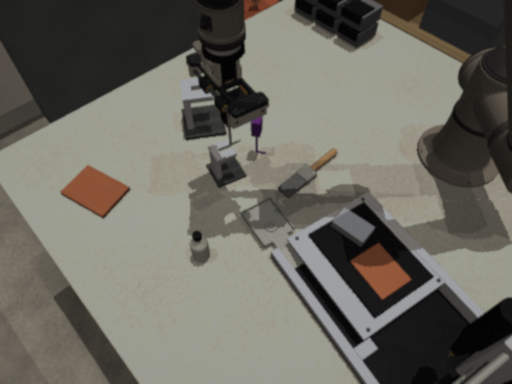

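send_rows:
  motion:
    - [[-0.02, 0, 0.004, 0, 1.5, 0], [-0.02, 0, 0.004, 0, 1.5, 0], [-0.008, 0, 0.001, 0, 1.7, 0], [0, 0.016, 0, 0, 0, 0], [0, 0, 0, 0, 0, 0], [0, 0, 0, 0, 0, 0], [0, 0, 0, 0, 0, 0]]

```text
t: 23.55
eef_pos: [0.4976, -0.3692, 0.2438]
tool_rot: [-0.56, 0.56, 0.432, -0.431]
ft_force: [-0.3, -0.8, -1.1]
gripper_width: 0.0297
```

```bash
python3 -c "
from h import *
plan(.4958,-.3757,.113,74.86)"
```

```text
t 23.55 pos [ 0.4976 -0.3692  0.2438] yaw 75.22 down [ 9.e-04 -5.e-04 -1.e+00] F [-0.34 -0.82 -1.14] w 0.0297
tool delta mm [ -6.7 130.8   0.2] ay 0.36
```

send_rows:
  motion:
    - [[-0.0067, 0, 0, 0, 0.4, 0], [0, 0, 0, 0, 0, 0], [0, 0, 0, 0, 0, 0], [0, 0, 0, 0, 0, 0]]

```text
t: 23.95
eef_pos: [0.4953, -0.3763, 0.243]
tool_rot: [-0.562, 0.562, 0.429, -0.429]
ft_force: [0.3, -0.2, 0.0]
gripper_width: 0.0299
```

```bash
python3 -c "
from h import *
plan(.4958,-.3757,.113,74.86)"
```

```text
t 23.95 pos [ 0.4953 -0.3763  0.243 ] yaw 74.75 down [ 2.e-04  1.e-04 -1.e+00] F [ 0.29 -0.19  0.04] w 0.0299
tool delta mm [  0.7 130.   -0.3] ay -0.11
```

send_rows:
  motion:
    - [[0.0005, 0.015, 0, 0, -0.1, 0], [0, 0.015, 0, 0, 0, 0], [0, 0.015, 0, 0, 0, 0], [0, 0.01, 0, 0, 0, 0], [0, 0.01, 0, 0, 0, 0], [0, 0.01, 0, 0, 0, 0], [0, 0, 0, 0, 0, 0]]

```text
t: 24.65
eef_pos: [0.4949, -0.3753, 0.1664]
tool_rot: [0.562, -0.561, -0.43, 0.43]
ft_force: [-0.0, 0.0, -1.9]
gripper_width: 0.0298
```

send_rows:
  motion:
    - [[0, 0.01, 0, 0, 0, 0], [0, 0.012, 0, 0, 0, 0], [0, 0.012, 0, 0, 0, 0], [0, 0.01, 0, 0, 0, 0], [0, 0.006, 0, 0, 0, 0], [0, 0.002, 0, 0, 0, 0], [0, 0, 0, 0, 0, 0], [0, 0, 0, 0, 0, 0]]

```text
t: 25.45
eef_pos: [0.4957, -0.376, 0.1163]
tool_rot: [-0.561, 0.562, 0.43, -0.43]
ft_force: [-0.2, 0.1, -1.3]
gripper_width: 0.0299
```

```bash
python3 -c "
from h import *
plan(.4958,-.3757,.1134,74.86)"
```

```text
t 25.45 pos [ 0.4957 -0.376   0.1163] yaw 74.86 down [ 7.e-04 -5.e-04 -1.e+00] F [-0.2   0.06 -1.33] w 0.0299
tool delta mm [ 0.3  2.9 -0.1] ay 0.00
```

send_rows:
  motion:
    - [[0.0003, 0.0015, 0, 0, 0, 0], [0, 0.001, 0, 0, 0, 0], [0, 0, 0, 0, 0, 0], [0, 0, 0, 0, 0, 0]]

```text
t: 25.85
eef_pos: [0.4955, -0.3755, 0.1135]
tool_rot: [-0.561, 0.562, 0.43, -0.43]
ft_force: [0.1, -0.2, -1.1]
gripper_width: 0.0296
```

send_rows:
  motion:
    - [[0, 0.0005, 0, 0, 0, 0], [0, 0, 0, 0, 0, 0]]

```text
t: 26.05
eef_pos: [0.4955, -0.3755, 0.1135]
tool_rot: [-0.561, 0.562, 0.43, -0.43]
ft_force: [-2.4, 2.1, 3.8]
gripper_width: 0.0301
```

send_rows:
  motion:
    - [[0, 0, 0, 0, 0, 0], [0, 0, 0, 0, 0, 0], [0, 0, 0, 0, 0, 0], [0, 0, 0, 0, 0, 0], [0, 0, 0, 0, 0, 0], [0, 0, 0, 0, 0, 0], [0, 0, 0, 0, 0, 0], [0, 0, 0, 0, 0, 0]]
  fingers: 0.09

```text
t: 26.85
eef_pos: [0.4955, -0.3755, 0.1129]
tool_rot: [-0.562, 0.562, 0.43, -0.43]
ft_force: [0.2, 0.1, -0.5]
gripper_width: 0.0878
```

send_rows:
  motion:
    - [[0, -0.01, 0, 0, 0, 0], [0, -0.02, 0, 0, 0, 0], [0, -0.03, 0, 0, 0, 0], [0, -0.04, 0, 0, 0, 0], [0, -0.04, 0, 0, 0, 0], [0, -0.04, 0, 0, 0, 0], [-0.03, -0.03, 0.0, 0, 0, 0], [-0.04, 0, 0, 0, 0, 0], [-0.04, 0, 0, 0, 0, 0], [-0.04, 0, 0, 0, 0, 0], [0, 0, 0, 0, 0, 0], [0, 0, 0, 0, 0, 0]]

```text
t: 28.05
eef_pos: [0.4557, -0.5208, 0.3227]
tool_rot: [0.562, -0.562, -0.43, 0.429]
ft_force: [-0.0, 1.3, -0.1]
gripper_width: 0.09
```

```bash
python3 -c "
from h import *
plan(.4958,-.3757,.1134,74.86)
T=cap('top','t16.png');S=cap('scene','s16.png')
out=[]
for c,p in((S,[.4957,-.3757,.07]),(T,[.4957,-.3757,.07]),(S,[.53,-.18,.02])):
    u,v=proj(c,p).astype(int);cr=c['pixels'][v-35:v+35,u-19:u+19,::-1].astype(float)
    out.append(np.clip((cv2.resize(cr,None,fx=7,fy=7,interpolation=cv2.INTER_CUBIC)-20)*1.5,0,255).astype('uint8'))
cv2.imwrite('pics/st16.png',np.hstack(out))
"
```

```text
t 28.05 pos [ 0.4557 -0.5208  0.3227] yaw 74.77 down [-0.e+00  8.e-04 -1.e+00] F [-0.    1.27 -0.09] w 0.09
tool delta mm [150.4 209.5  -0.6] ay -0.09
```

View pics/st16.png

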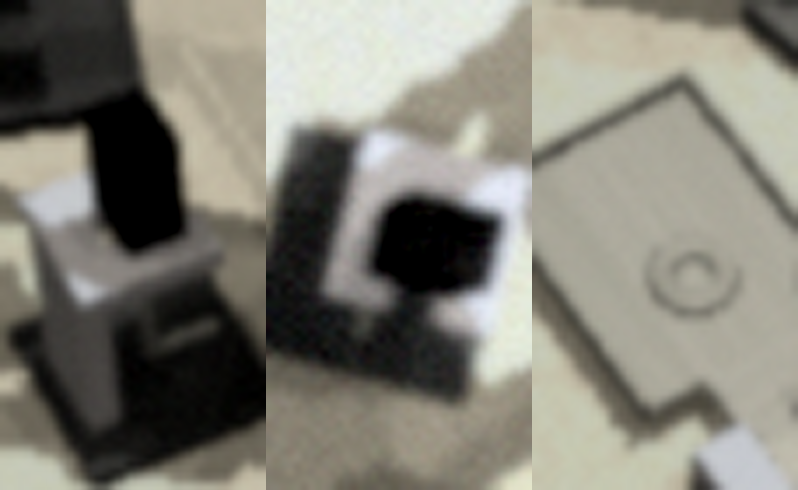

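View pics/s16.png

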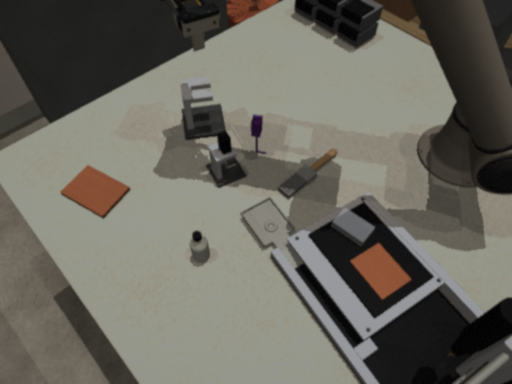

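```bash
python3 -c "
from h import *
S=cap('scene');T=cap('top')
print(bed(onz(S,270.9,226.6,.025)))
s=env.state();print(s['t'],np.abs(s['dq']).max())
env.job_done()"
```

```text
[ -5.57287967 -48.11922142]
28.25 0.0014893863088667487
the job is handed in; nothing more can be done
```

The washer is lying flat on the chute's landing, and the hook is back in its rest with the gripper open and well clear. I handed the job in at about 28 s of the 72 s allowed.

**How it went:**
- I lifted the hook out and touched the landing with its foot. It is about 2.6 mm above nominal (z about 19.6 mm).
- I lowered the foot into the gap behind the washer, pointing into the gap, then turned it under the bed plate. From there I drew the washer along the floor and up the ramp with the foot about 1 mm above the metal.
- My fingers never touched the washer.

**Last checks:**
- **Washer:** the pictures show it flat on the landing, centred about 48 mm outside the bed plate's end.
- **Hook:** it stands in the fork as it did at the start.
- **Bystanders:** the bit case, bottle and brush look unmoved.
- **Hook pressure:** force readings, taken only at the end of each move, changed by about 4 N at the landing touch. While drawing they stayed within noise, about 1–2 N. The largest change, about 5 N, came when I set the hook down in its fork.

**What disagreed or stayed unseen:**
- The two cameras disagreed by up to about 5 mm along the gap. I used an average that also allowed for where the hook showed up in the picture.
- While the washer was on the ramp, the gripper and its shadow hid it. I could only confirm it after lifting away.

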